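# Index the banding wheel to its long scale line

## Robot

A 6-joint arm with a two-finger parallel gripper is mounted at the origin on the work surface. World frame = base frame: x ahead of the robot, y to its left, z up, the work surface at z = 0. Lengths are in m, angles in rad, forces in N, time in s.
With the tool pointing down it reaches from about 0.3 to 0.825 m from the base axis. Payload 5.4 kg.
Tool frame: the origin (TCP) lies between the finger pads; the fingertips stand 19 mm ahead of it and the grasp point (between the pads) is the TCP; z points along the fingers, y is the direction in which the jaws open and shut (so a half turn about z gives the same grasp; the last joint's range is limited). The gripper opens to 92 mm and grips with 3 to 60 N. Pads are 20 mm wide; open, the fingers measure 128 mm over their backs; the gripper's body (75 mm by 189 mm) begins 69 mm behind the grasp point.
Start: joints at [0.997, 0.158, 1.597, -0, 1.386, -0.21], TCP at [0.205, 0.537, 0.234] pointing down, gripper open.
Joint ranges: [-2.91, 2.91], [-0.94, 2.29], [0.18, 2.7], [-1.29, 4.43], [0.17, 2.64], [-3, 3]. Speed limits (rad/s): [2.57, 2.57, 3.14, 3.14, 3.14, 3.14].

## Interface

Orientations are given as [roll, pitch, yaw] about the fixed x, y, z axes, in that order (R = Rz(yaw) Ry(pitch) Rx(roll)).
In Python, from rig import r, eyes gives the robot as it stands.
- The arm moves only by the shell command python3 -m creep 'ROWS' [OPENING] [FORCE]. ROWS is JSON, one flat list of numbers, 4 for each row, row after row: the shift along the tool's x, y, z in cm, then the turn about the tool's z in degrees. In form: [dx, dy, dz, spin, dx, dy, dz, spin, ...]. A call has 1 to 10 rows; each row shifts and turns the commanded pose from where the row before left it, along the tool's axes as they then stand; what a row does not reach is not made up. A row lasts 1/12 s, in which the tool goes at most 41.7 mm and 7.16 degrees, less where a joint would pass 70% of its speed; a pose out of reach is approached as far as the arm can. A call with a gripper value outside its range is refused whole. OPENING is the finger opening in cm, from 0 to 9.19, set as the call begins (- or left out, the last holds). The fingers move at their own pace and stop on an object; FORCE is the grip in N (left out, the last holds). Time passes only in rows, so rows that do not move let the fingers close. It gives the time, the measured TCP pose, the force and the opening at its end, in the units of the state.
- r.read_state(): the state, without advancing time (a new reading comes with each control period).
- eyes.camera(name): name is "scene" or "side" or "wrist"; returns a dict with "pixels" (400x640x3 uint8, red, green, blue), "range_z" (400x640 float32, m along the optical axis (not along the pixel's ray), 0 where there is no reading), "vfov" (degrees; the focal length in pixels is half the picture's height over the tangent of half this angle, whatever the lens; pixels are square), "cx", "cy" (the principal point, pixels), "position" and "rotation" of the camera in the world. Camera axes: x right, y up, looking along -z (the intrinsics and any distortion apply to the point x, -y, -z); pixel columns grow to the right and rows downward; lengths in m; the calibration is good to about 2 mm. A picture is of the moment at which its call begins.
- r.job_done(): hands the job in, once; it reports no verdict.
The state is a dict: "t": time; "joints": joint angles; "dq": joint speeds; "joint_efforts": joint torques, N m; "eef_pos": TCP position; "ee_rot": TCP orientation; "wrist_force": force on the tool from outside, world axes, zero at the start; "wrist_torque": the same for the moment, N m; "width": opening from 0.0 (shut) to 1.0 (fully open).
Only numpy, scipy, OpenCV 4.12 (cv2) and the standard library are available. Lean on these libraries where they do the work, as an engineer would, in place of code of your own. Each camera call takes 0.05 s, during which the arm holds its last target. There are 200 camera calls.

## Task

With a fingertip against the finger peg, gently push the potter's banding wheel round, either way, until the dark line on the round wheel head lines up with the one long line on the fixed wooden collar around it, and leave it there at rest. Only push: do not pinch the peg or lift the head, do not touch the little pot standing in the middle of the wheel, and leave the jar, the bottle and the brush where they are.

Things in the scene. Friction and masses are not known exactly. Their poses are not given: they have to be found in the camera images.
- stand: fixed wooden stand on a 12 mm plywood board: disc 270 mm across on four legs. Its upper face is 94 mm above the table; the outer 35 mm of it is the collar round the wheel head, with 11 short dark lines (12 x 2 mm) and one long one (33 x 5 mm, reaching the head), 30 degrees apart. Origin: on the wheel's upright axis, under the legs; x axis along the long line. Any yaw is possible.
- head: round plaster wheel head, 200 mm across, about 0.9 kg, flat top 102 mm above the table, 8 mm above the collar. Turns both ways without stops; drag 0.10 N m (1.3 N at the peg): stays where left if moved slowly, coasts if flicked. Only rests on its spindle. Origin: on the axis, 30 mm under its top; x axis along its dark radial line, y axis towards the peg.
- mark (a point): outer end of the dark radial line (5 mm wide, 51 mm long) on the head's top, at the head's rim, 100 mm from the axis.
- target (a point): inner end of the collar's long line, 100 mm from the axis, at the collar's upper face: right beside and 8 mm below the mark when the two lines are in line.
- pot: small terracotta cup, 64 mm across and 45 mm tall, 0.12 kg, standing loose on the middle of the head. Origin: centre of its underside.
- jar: closed glass jar, 68 mm across, 85 mm tall, standing on the board to the robot's left. Origin: centre of its underside.
- bottle: clear bottle, 64 mm across, 200 mm tall, standing on the board to the robot's right. Origin: centre of its underside.
- brush: flat brush lying on the board between the wheel and the jar, to the robot's left, pointing about along x. Origin: about the middle of its underside.
- peg: finger peg: upright wooden peg, 16 mm across, 32 mm tall, fixed in the head's top 78 mm from the axis, 90 degrees anticlockwise (seen from above) from the dark line; it turns with the head. Origin: centre of its foot, on the head's top.
Not all that is in view belongs to the job. Several things have the shape of the pot; the one meant has the colours described above.

How it is judged:
At the end, for the whole second after the job is handed in: The head's dark line lies within 4 mm (at the rim) of the collar's long line and the head is at rest on its spindle; the pot stands upright on the middle of the head (within 15 mm of the axis); jar, bottle and brush are within 20 mm of where they stood (horizontal distance between mark and target below 0.004 m and angular speed of head below 0.03 rad/s and z of head in the frame of stand below 0.063 m and horizontal distance between pot and stand below 0.015 m and z of pot in the frame of stand below 0.095 m and angle between pot's own z axis and vertical below 0.1 rad and distance of each of jar, bottle, brush from where it was at the start of the episode below 0.02 m); the robot touches nothing.
It fails at once if the wheel head is lifted more than 4 mm off its seat (z of head in the frame of stand above 0.064 m).
It fails at once if the peg is pinched or struck hard (over 25 N) (contact force between the fingers and peg above 25 N).
It fails at once if the robot touches the pot (contact force between any of the fingers, the arm and pot above 0.5 N).
It fails at once if the pot is lifted or tipped (angle between pot's own z axis and vertical above 0.3 rad or z of pot in the frame of stand above 0.1 m).
It fails at once if the jar, the bottle or the brush is moved more than 20 mm (distance of any of jar, bottle, brush from where it was at the start of the episode above 0.02 m).
It also fails if it takes over 51 s, if anything falls off the work surface, if the arm or the gripper's body presses on something with over 40 N, if the wrist force passes 120 N, or if a joint passes its speed limit or range.

## Working session

There is one attempt and no reset: what is moved stays moved. The work goes in short steps, Python scripts to look and compute and a shell command to move; the robot and the scene stay as the last step left them, time stands still between calls to the robot, and variables do not carry over. Pictures are saved under pics/ and viewed, about 8 in all and at most 12, crops included, and the job is handed in when it is done.

```bash
ls; mkdir -p pics; python3 - <<'E'
from rig import r, eyes
import cv2,numpy as np
s=r.read_state(); print(s)
for n in("scene","side"):
    c=eyes.camera(n); cv2.imwrite(f"pics/{n}0.png",c["pixels"][:,:,::-1]); np.savez(f"{n}0.npz",**c)
    print(n,{k:v for k,v in c.items() if k not in("pixels","range_z")})
E
```

```text
pics
{'t': 0.0, 'joints': array([ 9.96883889e-01,  1.59048644e-01,  1.59821543e+00,  9.93683986e-06,
        1.38620422e+00, -2.10082612e-01]), 'dq': array([-7.30051852e-04,  8.33571614e-04, -5.14955989e-05,  1.27070556e-03,
        3.26491450e-04, -1.38238308e-04]), 'joint_efforts': array([ 3.40086526e-04, -3.85559320e+01, -3.22119570e+01,  7.02310656e-02,
        3.75138677e-02, -1.47638589e-04]), 'eef_pos': array([0.20429825, 0.53685303, 0.23262754]), 'ee_rot': array([-3.13976028e+00, -4.00698470e-04,  2.77776063e+00]), 'wrist_force': array([ 0.30143444, -0.66399822, -0.4296515 ]), 'wrist_torque': array([-0.02612876, -0.01084498,  0.01209006]), 'width': 0.9999860324416399}
scene {'vfov': 45.84767375988805, 'cx': 317.89957528946104, 'cy': 203.28597938756383, 'position': array([ 1.13621932, -0.53791641,  1.04606437]), 'rotation': array([ 7.43809650e-01, -7.40709474e-04,  9.41097174e-01])}
side {'vfov': 42.80472924421089, 'cx': 315.56215520778403, 'cy': 199.32069411205137, 'position': array([0.25735483, 1.28986143, 1.05360402]), 'rotation': array([ 0.93166443,  0.024626  , -3.03187385])}
```

View pics/scene0.png

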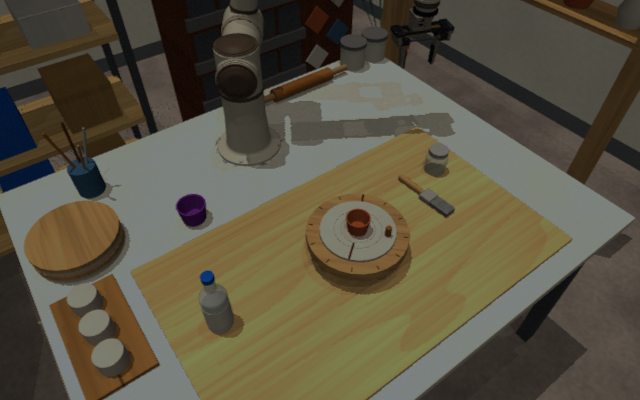

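View pics/side0.png

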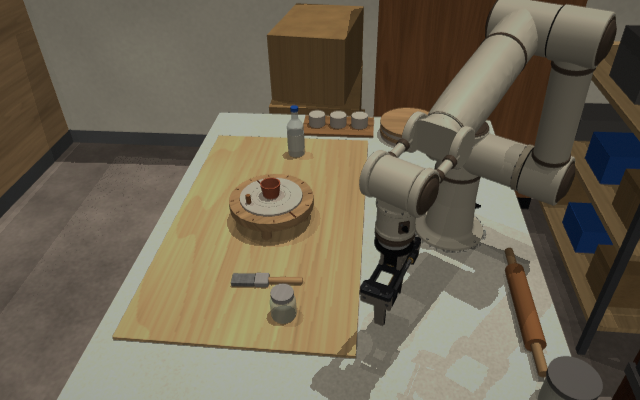

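The scene view shows the wheel at about (358,231). On it are the terracotta pot (358,222), the peg (388,232) and the head's dark line (351,250). The things that could be taken for the pot are the purple cup (192,210) and the white cups (84,297), (96,325) and (109,356); the terracotta one on the head is the pot. Next I'll make a ray-cast top view of the wheel from both cameras.

```bash
cat > h.py <<'E'
import numpy as np,cv2
from scipy.spatial.transform import Rotation as Ro
def K(c):
    f=200/np.tan(np.radians(c["vfov"])/2); return f,float(c["cx"]),float(c["cy"])
def proj(c,P):
    p=(np.asarray(P)-c["position"])@Ro.from_euler("xyz",c["rotation"]).as_matrix()
    f,cx,cy=K(c); return np.stack([cx+f*p[...,0]/-p[...,2],cy-f*p[...,1]/-p[...,2]],-1)
def ray(c,uv,z):
    f,cx,cy=K(c); uv=np.asarray(uv,float)
    d=np.stack([(uv[...,0]-cx)/f,-(uv[...,1]-cy)/f,-np.ones(uv.shape[:-1])],-1)@Ro.from_euler("xyz",c["rotation"]).as_matrix().T
    return c["position"]+d*((z-c["position"][2])/d[...,2])[...,None]
def cloud(c):
    f,cx,cy=K(c); v,u=np.mgrid[:400,:640]; z=c["range_z"]
    return c["position"]+np.stack([(u-cx)/f*z,-(v-cy)/f*z,-z],-1)@Ro.from_euler("xyz",c["rotation"]).as_matrix().T
def top(c,ctr,z,half=.15,n=480):
    g=np.linspace(half,-half,n); X,Y=np.meshgrid(g,g,indexing="ij")  # rows: x down from far, cols: y left->right
    m=proj(c,np.stack([ctr[0]+X,ctr[1]+Y,np.full_like(X,z)],-1)).astype(np.float32)
    return cv2.remap(c["pixels"],m[...,0],m[...,1],cv2.INTER_CUBIC)
E
python3 - <<'E'
from h import *
ims=[]
for n in("scene","side"):
    c=dict(np.load(n+"0.npz")); P=cloud(c); hsv=cv2.cvtColor(c["pixels"],cv2.COLOR_RGB2HSV)
    g=ray(c,[358,231] if n=="scene" else [271,195],.102)
    near=np.hypot(P[...,0]-g[0],P[...,1]-g[1])<.17
    m=near&(abs(P[...,2]-.102)<.004)&(hsv[...,1]<70)&(c["range_z"]>0)
    # head ellipse -> ray points -> circle
    q=cv2.convexHull(np.argwhere(m)[:,::-1].astype(np.int32))[:,0]
    R=ray(c,q,.102); (x,y),rad=cv2.minEnclosingCircle(R[:,:2].astype(np.float32)*1000)
    m2=near&(P[...,2]>.088); R2=ray(c,cv2.convexHull(np.argwhere(m2&(P[...,2]<.098))[:,::-1].astype(np.int32))[:,0],.094)
    (x2,y2),rad2=cv2.minEnclosingCircle(R2[:,:2].astype(np.float32)*1000)
    z=P[...,2][m]; print(n,g,"head",x,y,rad,"collar",x2,y2,rad2,"z",np.median(z),m.sum())
    for zz in(.094,.102): print(P[...,2][near&(abs(P[...,2]-zz)<.004)].mean())
    # peg
    pm=near&(P[...,2]>.125)&(P[...,2]<.14); d=np.hypot(P[...,0]-x/1000,P[...,1]-y/1000); pm&=(d>.055)&(d<.1)
    print("peg pts",P[pm].mean(0) if pm.any() else None,pm.sum())
    ims.append(top(c,(x/1000,y/1000),.094)[:,:390 if 0 else 480])
im=np.hstack([cv2.resize(i,(400,400)) for i in ims]); im=np.clip(im.astype(float)*1.6,0,255).astype(np.uint8)
cv2.imwrite("pics/top0.png",im[:,:,::-1])
E
```

```text
scene [5.73677862e-01 5.66144318e-04 1.02000000e-01] head 568.4608764648438 3.1079299449920654 100.35774993896484 collar 569.720458984375 2.1585428714752197 136.91360473632812 z 0.10158290878598575 2818
0.09370649257681861
0.10157291653318656
peg pts [0.6292261  0.05035316 0.13127913] 35
side [0.56460562 0.00729567 0.102     ] head 563.924560546875 10.292254447937012 101.42668914794922 collar 565.3312377929688 12.793018341064453 139.12754821777344 z 0.10144568237282153 1298
0.09372614382443621
0.10152801497029786
peg pts [0.62678969 0.05696722 0.13111766] 21
```

View pics/top0.png

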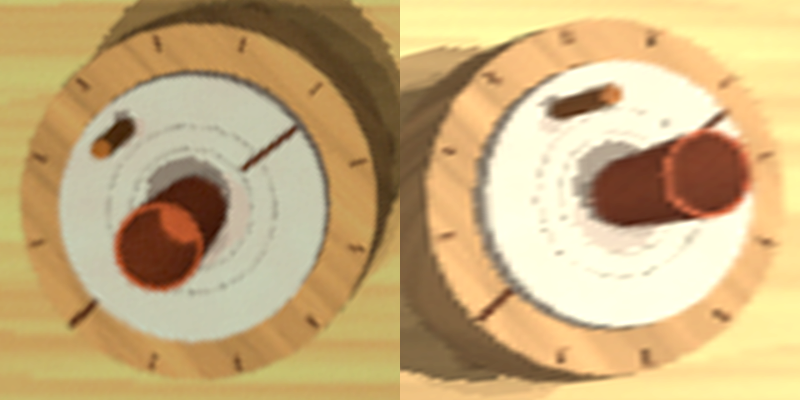

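The ray-cast top view (left scene, right side; up is +x, left is +y) shows these:
- **Head line:** about -53°, at (297,127).
- **Long collar line:** about 134°, at (85,313).
- **Peg:** about 37°, at (100,148).
- **Wheel centre:** about (0.567, 0.005).

The purple and white cups are far from the wheel. I'll push clockwise about 173°, with the shut fingers' -x side behind the peg. First I move above the point at 59°.

```bash
python3 -m creep '[-2.7,-1.45,0,0,-2.7,-1.45,0,0,-2.7,-1.45,0,0,-2.7,-1.45,0,0,-2.7,-1.45,0,0,-2.7,-1.45,0,0,-2.7,-1.45,0,0,-2.7,-1.45,0,0,-2.7,-1.45,0,0,-2.7,-1.45,0,0]' 0 5
python3 -m creep '[-2.7,-1.45,0,0,-2.7,-1.45,0,0,-2.7,-1.45,0,0,-2.7,-1.45,0,0,-2.7,-1.45,0,0,-2.7,-1.45,0,0,-2.7,-1.45,0,0,-2.7,-1.45,0,0,-2.7,-1.45,0,5,0,0,0,5]'
python3 -m creep '[0,0,0,0,0,0,0,0]'
```

```text
t: 0.93
eef_pos: [0.4058, 0.3044, 0.2332]
ee_rot: [-3.141, -0.0, 2.778]
wrist_force: [0.8, 0.5, -0.3]
width: 0.295
t: 1.77
eef_pos: [0.5884, 0.093, 0.2328]
ee_rot: [-3.14, 0.001, 2.595]
wrist_force: [0.7, 0.5, -0.9]
width: 0.007
t: 1.93
eef_pos: [0.5856, 0.0974, 0.233]
ee_rot: [-3.141, -0.001, 2.605]
wrist_force: [0.8, 0.1, -0.3]
width: 0.005
```

```bash
python3 -m creep '[-1.05,-0.36,1,0,-1.05,-0.36,1,0,-1.05,-0.36,1,0,0,0,0,0,0,0,0,0,0,0,0,0]'
python3 - <<'E'
from rig import eyes
from h import *
c=eyes.camera("wrist"); np.savez("w1.npz",**c)
im=c["pixels"].copy()
print(c["position"],c["rotation"])
for a,col in((37,(255,0,0)),(59,(0,255,0))):
    p=proj(c,[.567+.078*np.cos(np.radians(a)),.005+.078*np.sin(np.radians(a)),.118]); print(p); cv2.circle(im,tuple(int(v) for v in p),4,col,1)
cv2.imwrite("pics/w1.png",im[:,:,::-1])
E
```

```text
t: 2.43
eef_pos: [0.6074, 0.072, 0.2034]
ee_rot: [-3.141, -0.001, 2.603]
wrist_force: [0.2, -0.3, -0.0]
width: 0.005
[0.54394696 0.10865868 0.35404849] [-2.68080695e-01  6.61388415e-05  1.03372454e+00]
[312.70294721 242.50309464]
[319.12386172 211.71556072]
```

View pics/w1.png

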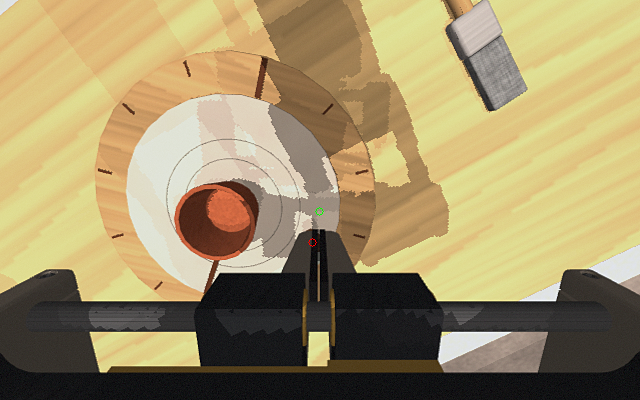

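The wrist view shows the long collar line at (265,75), the head line at (213,275), and the peg hidden behind the fingers. I'll do a quick ray check of the centre and angles.

```bash
python3 - <<'E'
from h import *
c=dict(np.load("w1.npz"))
short=np.array([[127,108],[187,69],[329,108],[362,172],[104,171],[117,237],[359,236]])  # tick middles
P=ray(c,short,.094)[:,:2]
A=np.c_[2*P,np.ones(len(P))]; s=np.linalg.lstsq(A,(P**2).sum(1),rcond=None)[0]; ctr=s[:2]
print(ctr,np.sqrt(s[2]+ctr@ctr),np.hypot(*(P-ctr).T))
a=lambda uv,z:np.degrees(np.arctan2(*(ray(c,uv,z)[:2]-ctr)[::-1]))
print(np.degrees(np.arctan2(*(P-ctr).T[::-1])),a([265,60],.094),a([262,95],.094),"head",a([217,263],.102),a([208,290],.102))
E
```

```text
[0.56637103 0.00269247] 0.12452636502330358 [0.12491547 0.12379972 0.12528989 0.12437528 0.12423002 0.12484226
 0.12422562]
[-165.69486093  164.14015441  103.98003028   73.95067336 -135.95839283
 -105.26275948   44.15209611] 133.9018729171647 131.98802299205795 head -50.375426258344035 -51.10261627663454
```

Centre is (0.5665, 0.003), the long line 134°, the head line -51° and the peg 39°. So the wheel needs -175°. Descend, then start the arc slowly.

```bash
python3 -m creep '[0,0,1.5,0,0,0,1.5,0,0,0,1.5,0,0,0,1.5,0,0,0,1.3,0,0,0,0,0,0,0,0,0]'
python3 -m creep '[-0.42,-0.01,0,3,-0.42,-0.01,0,3,-0.42,-0.01,0,3,-0.42,-0.01,0,3,-0.42,-0.01,0,3,-0.42,-0.01,0,3]'; python3 - <<'E'
from rig import eyes
from h import *
c=eyes.camera("scene"); p=top(c,(.5665,.003),.102); cv2.imwrite("pics/t1.png",p[:,:,::-1])
E
```

```text
t: 3.07
eef_pos: [0.6071, 0.0721, 0.1303]
ee_rot: [-3.141, -0.001, 2.604]
wrist_force: [-0.4, -0.3, -0.2]
width: 0.001
t: 3.57
eef_pos: [0.6274, 0.0562, 0.1322]
ee_rot: [3.14, 0.001, 2.287]
wrist_force: [-1.8, 0.6, -0.4]
width: 0.007
```

View pics/t1.png

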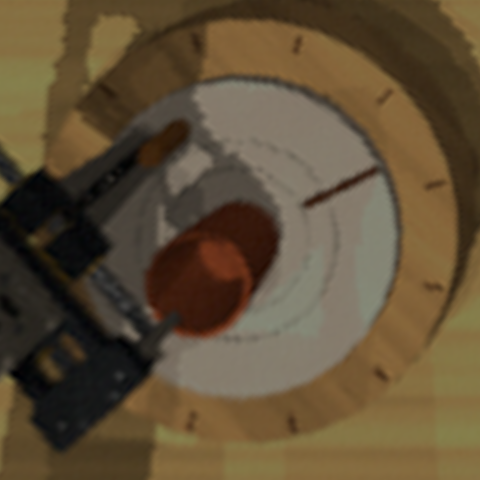

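The fingers sit behind the peg at (165,140). The head line has moved to about -63° at (378,170), with a force of about 2 N. Continuing the arc.

```bash
A='x'; python3 -m creep '[-0.42,-0.015,0,3,-0.42,-0.015,0,3,-0.42,-0.015,0,3,-0.42,-0.015,0,3,-0.42,-0.015,0,3,-0.42,-0.015,0,3,-0.42,-0.015,0,3,-0.42,-0.015,0,3,-0.42,-0.015,0,3,-0.42,-0.015,0,3]'
python3 -m creep '[-0.41,-0.012,0,3,-0.41,-0.012,0,3,-0.41,-0.012,0,3,-0.41,-0.012,0,3,-0.41,-0.012,0,3,-0.41,-0.012,0,3,-0.41,-0.012,0,3,-0.41,-0.012,0,3,-0.41,-0.012,0,3,-0.41,-0.012,0,3]'
python3 - <<'E'
from rig import eyes,r
from h import *
s=r.read_state();d=s["eef_pos"][:2]-[.5665,.003];print("phi",np.degrees(np.arctan2(d[1],d[0])),np.hypot(*d),"yaw-90",np.degrees(s["ee_rot"][2])-90)
c=eyes.camera("scene"); p=top(c,(.5665,.003),.102); cv2.imwrite("pics/t2.png",p[:,:,::-1])
E
```

```text
t: 4.45
eef_pos: [0.6454, 0.0187, 0.132]
ee_rot: [3.14, -0.0, 1.764]
wrist_force: [-1.1, 1.5, 0.5]
width: 0.001
t: 5.28
eef_pos: [0.6427, -0.0217, 0.1321]
ee_rot: [3.14, -0.001, 1.241]
wrist_force: [1.1, 2.3, -0.0]
width: 0.002
phi -17.967738769621118 0.08007612016295525 yaw-90 -18.909082483087275
```

View pics/t2.png

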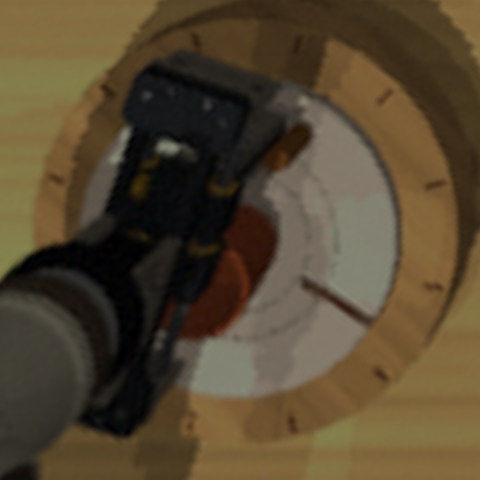

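The line is at about -122° (370,322). The peg trails the finger by 14° and the radius holds at 80 mm. About 104° remain, so I push 90° more.

```bash
python3 -m creep '[-0.41,-0.014,0,3,-0.41,-0.014,0,3,-0.41,-0.014,0,3,-0.41,-0.014,0,3,-0.41,-0.014,0,3,-0.41,-0.014,0,3,-0.41,-0.014,0,3,-0.41,-0.014,0,3,-0.41,-0.014,0,3,-0.41,-0.014,0,3]'
python3 -m creep '[-0.41,-0.012,0,3,-0.41,-0.012,0,3,-0.41,-0.012,0,3,-0.41,-0.012,0,3,-0.41,-0.012,0,3,-0.41,-0.012,0,3,-0.41,-0.012,0,3,-0.41,-0.012,0,3,-0.41,-0.012,0,3,-0.41,-0.012,0,3]'
python3 -m creep '[-0.41,-0.012,0,3,-0.41,-0.012,0,3,-0.41,-0.012,0,3,-0.41,-0.012,0,3,-0.41,-0.012,0,3,-0.41,-0.012,0,3,-0.41,-0.012,0,3,-0.28,-0.006,0,2,-0.14,0,0,1,0,0,0,0]'
cat > look.py <<'E'
import sys
from rig import eyes,r
from h import *
s=r.read_state();d=s["eef_pos"][:2]-[.5665,.003];print("phi",np.degrees(np.arctan2(d[1],d[0])),np.hypot(*d),"yaw-90",np.degrees(s["ee_rot"][2])-90,s["eef_pos"],s["wrist_force"])
L=[]
for n in("scene","side"):
    c=eyes.camera(n); np.savez(n+sys.argv[1]+".npz",**c); L.append(top(c,(.5665,.003),.102)[:400 if 0 else 480])
im=np.hstack([cv2.resize(i,(400,400)) for i in L]); im=np.clip(im*1.5,0,255).astype(np.uint8)
cv2.imwrite(f"pics/l{sys.argv[1]}.png",im[:,:,::-1])
E
python3 look.py 3
```

```text
t: 6.17
eef_pos: [0.6205, -0.056, 0.1324]
ee_rot: [3.138, -0.002, 0.718]
wrist_force: [1.5, -1.5, -0.6]
width: 0.004
t: 7.0
eef_pos: [0.584, -0.0739, 0.1323]
ee_rot: [3.139, -0.004, 0.194]
wrist_force: [2.1, -0.8, -0.1]
width: 0.004
t: 7.83
eef_pos: [0.5506, -0.073, 0.1318]
ee_rot: [3.141, -0.002, -0.223]
wrist_force: [0.9, -0.6, -0.1]
width: 0.006
phi -101.7912904369742 0.07760290025326685 yaw-90 -102.77142638298963 [ 0.55064206 -0.07296536  0.13175675] [ 0.93040169 -0.59272771 -0.11868796]
```

View pics/l3.png

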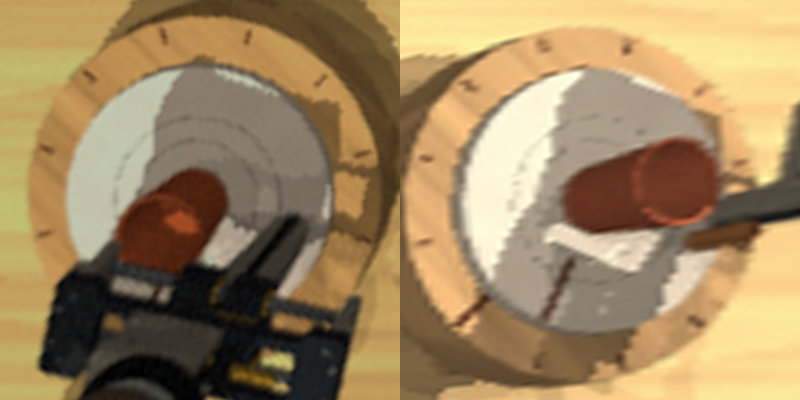

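The side view shows the long line (455,325)-(488,297) and the head line (548,318)-(570,262), both clear of the arm. I'll measure the remaining angle there.

```bash
python3 - <<'E'
from h import *
c=dict(np.load("side3.npz"))
def w(q,z):
    q=np.atleast_2d(q).astype(float); q[:,0]-=400
    P=np.stack([.5665+.15-q[:,1]*.00075,.003+.15-q[:,0]*.00075,np.full(len(q),.102)],-1)
    return ray(c,proj(c,P),z)[:,:2]
P=w([[470,87],[427,159],[423,242],[541,362],[699,322],[545,45],[627,48]],.094)
A=np.c_[2*P,np.ones(len(P))]; s=np.linalg.lstsq(A,(P**2).sum(1),rcond=None)[0]; k=s[:2]
print(k,np.sqrt(s[2]+k@k)); a=lambda q,z:np.degrees(np.arctan2(*(w(q,z)-k).T[::-1]))%360
print("ticks",np.degrees(np.arctan2(*(P-k).T[::-1]))%30,"long",a([[486,298],[456,324]],.094),"head",a([[548,316],[570,263]],.102))
E
```

```text
[0.56535521 0.00466475] 0.12382267937031832
ticks [13.89713487 13.6366685  12.99895194 14.85949019 14.61948964 13.53179171
 14.50697496] long [133.66380199 133.03830375] head [156.49756178 155.68147182]
```

About 22° remain, so I push 18° and measure again.

```bash
python3 -m creep '[-0.41,-0.01,0,3,-0.41,-0.01,0,3,-0.41,-0.01,0,3,-0.41,-0.01,0,3,-0.27,-0.005,0,2,-0.27,-0.005,0,2,-0.14,0,0,1,-0.14,0,0,1,0,0,0,0]'
python3 look.py 4
```

```text
t: 8.68
eef_pos: [0.5273, -0.0636, 0.1307]
ee_rot: [-3.141, -0.0, -0.538]
wrist_force: [1.5, -1.7, 0.6]
width: 0.006
phi -120.52269862149775 0.0772724823298788 yaw-90 -120.83439162811582 [ 0.52725488 -0.06356468  0.13072989] [ 1.54039461 -1.66075509  0.64260804]
```

View pics/l4.png

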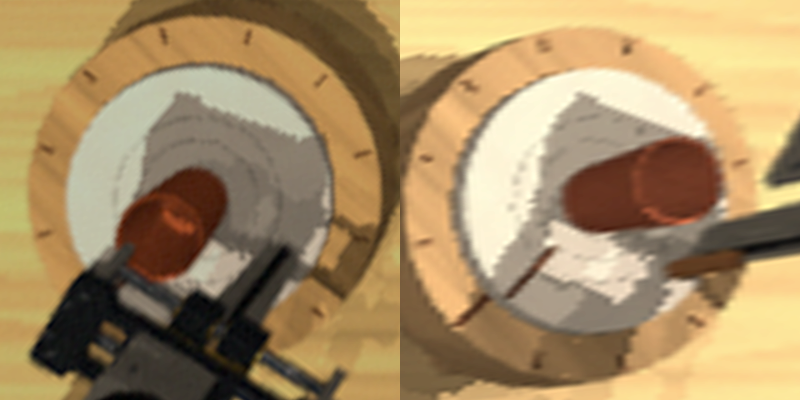

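The head line, (508,298)-(553,250), is now nearly in line with the long line in the side view. I'll measure it more finely with dark-centroid angle profiles on the two planes.

```bash
cat > ang.py <<'E'
import sys
from h import *
def ang(c,rs,z,ctr,lo=115,hi=153):
    a=np.arange(lo,hi,.1); out=[]
    for rr in rs:
        P=np.stack([ctr[0]+rr*np.cos(np.radians(a)),ctr[1]+rr*np.sin(np.radians(a)),np.full_like(a,z)],-1)
        m=proj(c,P).astype(np.float32)
        g=cv2.remap(cv2.cvtColor(c["pixels"],cv2.COLOR_RGB2GRAY),m[None,:,0],m[None,:,1],cv2.INTER_LINEAR)[0].astype(float)
        i=g.argmin(); w=np.where(abs(a-a[i])<4,np.clip(.5*(g.min()+np.median(g))-g,0,None),0); out.append(round((w*a).sum()/w.sum(),1))
    return out
if __name__=="__main__":
  for n in sys.argv[2:]:
    c=dict(np.load(n+sys.argv[1]+".npz"))
    for k in((.56535,.00466),(.5665,.003)):
        h=ang(c,[.06,.07,.075,.08,.085,.09,.094],.102,k); l=ang(c,[.106,.11,.115,.12,.125,.13],.094,k)
        print(n,k,"head",h,"long",l,"diff",np.median(h)-np.median(l))
E
python3 ang.py 4 side
```

```text
side (0.56535, 0.00466) head [np.float64(135.5), np.float64(137.1), np.float64(137.2), np.float64(136.7), np.float64(136.6), np.float64(136.8), np.float64(136.7)] long [np.float64(133.6), np.float64(133.9), np.float64(134.0), np.float64(134.0), np.float64(134.0), np.float64(133.9)] diff 2.75
side (0.5665, 0.003) head [np.float64(134.9), np.float64(136.4), np.float64(136.5), np.float64(136.6), np.float64(136.5), np.float64(136.5), np.float64(136.5)] long [np.float64(133.5), np.float64(133.6), np.float64(134.0), np.float64(133.9), np.float64(133.8), np.float64(133.8)] diff 2.6999999999999886
```

2.7° remain. Push 2.6° gently and measure while still in contact.

```bash
python3 -m creep '[-0.09,0,0,0.65,-0.09,0,0,0.65,-0.09,0,0,0.65,-0.08,0,0,0.65,0,0,0,0,0,0,0,0,0,0,0,0]'
python3 look.py 5; python3 ang.py 5 side
```

```text
t: 9.37
eef_pos: [0.5241, -0.0617, 0.1306]
ee_rot: [-3.142, 0.0, -0.584]
wrist_force: [1.1, -0.2, 1.2]
width: 0.002
phi -123.21189339472974 0.0773626537576632 yaw-90 -123.43817822493546 [ 0.52412562 -0.06172551  0.13055046] [ 1.14693393 -0.1773898   1.24305583]
side (0.56535, 0.00466) head [np.float64(132.8), np.float64(133.5), np.float64(133.3), np.float64(134.2), np.float64(134.2), np.float64(134.0), np.float64(134.1)] long [np.float64(133.6), np.float64(133.9), np.float64(134.0), np.float64(134.0), np.float64(134.0), np.float64(133.9)] diff 0.05000000000001137
side (0.5665, 0.003) head [np.float64(132.8), np.float64(133.3), np.float64(133.5), np.float64(133.7), np.float64(133.9), np.float64(133.9), np.float64(134.0)] long [np.float64(133.5), np.float64(133.5), np.float64(134.0), np.float64(133.9), np.float64(133.8), np.float64(133.8)] diff -0.10000000000002274
```

The lines agree to about 0.1°. Back away tangentially, lift, then re-check from all three cameras.

```bash
python3 -m creep '[0.3,0,0,0,0.4,0,0,0,0.5,0,0,0,0.5,0,0,0,0,0,-1,0,0,0,-2,0,0,0,-3,0,0,0,-3,0,0,0,-3,0,0,0,0,0]'
python3 -m creep '[0,-2,-2,0,0,-2,-2,0,0,-2,-2,0,0,-2,0,0,0,0,0,0,0,0,0,0]'
python3 look.py 6; python3 ang.py 6 side scene
```

```text
t: 10.3
eef_pos: [0.5417, -0.0724, 0.2587]
ee_rot: [-3.139, -0.012, -0.584]
wrist_force: [0.6, -1.0, 0.3]
width: 0.007
t: 10.8
eef_pos: [0.5825, -0.004, 0.3106]
ee_rot: [3.141, 0.0, -0.582]
wrist_force: [-0.2, 0.2, -0.2]
width: 0.004
phi -23.570604341514578 0.017450087124782968 yaw-90 -123.35635485946176 [ 0.58249419 -0.00397792  0.31060092] [-0.22529747  0.18407549 -0.20029495]
side (0.56535, 0.00466) head [np.float64(133.8), np.float64(134.1), np.float64(133.9), np.float64(134.1), np.float64(134.2), np.float64(134.0), np.float64(134.1)] long [np.float64(133.7), np.float64(134.0), np.float64(133.8), np.float64(133.7), np.float64(133.6), np.float64(133.7)] diff 0.4000000000000057
side (0.5665, 0.003) head [np.float64(133.5), np.float64(133.8), np.float64(133.8), np.float64(133.8), np.float64(133.9), np.float64(133.9), np.float64(134.0)] long [np.float64(133.6), np.float64(133.7), np.float64(133.7), np.float64(133.7), np.float64(133.6), np.float64(133.4)] diff 0.1500000000000341
scene (0.56535, 0.00466) head [np.float64(151.4), np.float64(134.5), np.float64(133.9), np.float64(133.8), np.float64(133.9), np.float64(134.2), np.float64(134.3)] long [np.float64(134.1), np.float64(133.9), np.float64(133.9), np.float64(134.0), np.float64(133.8), np.float64(133.7)] diff 0.29999999999998295
scene (0.5665, 0.003) head [np.float64(130.7), np.float64(126.3), np.float64(133.8), np.float64(133.7), np.float64(133.6), np.float64(133.9), np.float64(134.1)] long [np.float64(134.1), np.float64(133.9), np.float64(133.8), np.float64(133.7), np.float64(133.7), np.float64(133.5)] diff -0.05000000000001137
```

View pics/l6.png

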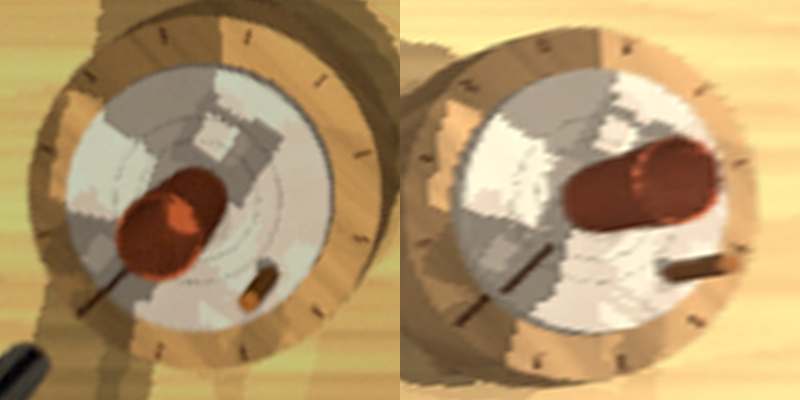

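Both views show one straight line, at (80,313)-(125,272) in the scene half and (458,325)-(553,245) in the side half. The pot is upright in the middle and the robot is clear. Handing in.

```bash
python3 -c "
from rig import r
print(r.job_done())"
```

```text
the job is handed in; nothing more can be done
None
```

I pushed the peg about 175° clockwise with the shut fingers, backed off and lifted clear, then handed the job in at about 11 s. No verdict is reported.

- **Alignment:** with the arm clear, the head line and the long line agree within 0.4° in both the scene and side views. That is at most about 0.7 mm at the rim, against the 4 mm allowed. The innermost scene readings were hidden by the pot, so I ignored them.
- **Forces:** the wrist force read 3 N or less at the end of each move. I did not log the contact force between those readings.
- **Pot and head:** the pot stands upright in the middle by eye, and the head line stayed put after I backed off.
- **Jar, bottle and brush:** the arm was never driven near them, but I did not measure their positions again.
- **Calibration:** the two fixed cameras' first estimates of the wheel centre differed by about 8 mm. Refitting it from the collar ticks (wrist and side views) brought that down to about 2 mm.

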